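Show a set ring to the bench camera, face-on then side-on

TASK

Three wooden ring clamps lie in the rack; take out the one whose jaws hold the ring with the big round stone, gripping it by the wood, and hold the stone in the air 90 mm straight in front of the inspection camera's lens, facing squarely into it, still for two seconds. Then turn it a quarter turn so that the lens looks straight through the ring's finger hole, with the stone again centred 90 mm in front of the lens, and finish while still holding it there. Touch nothing with the ring or its stone, and leave the camera and the other things as they are.

Things in the scene. Friction and masses are not known exactly. Their poses are not given: they have to be found in the camera images.
- clamp_stone: Wooden ring clamp holding the stone ring, 70 to 110 g, rigid. Flat-sided beech, 110 long x 26 wide x 24 high mm (last 8 mm at the jaws 23 x 19), a wedge sticking out 20 mm at the rear. Origin: centre of the wood's underside; x along it to the jaws and ring, y across its 26 mm width, z up. Lies level in a rack notch; grip it across the width, at the middle, between the rails.
- stone_ring: The ring fixed in that clamp's jaws: 24 mm across, 4 mm wide, with a round setting 18 mm across and a domed stone that faces along +x. Origin: ring centre, at (61.5, 0, 12) mm in the frame of clamp_stone, same axes; y is the axis of the finger hole.
- stone (a point): Front of the domed stone, at (84, 0, 12) mm in the frame of clamp_stone and moving with it, same axes (x: the way the stone faces).
- clamp_band: Same kind of ring clamp, holding a plain band ring without a stone. Origin and axes as clamp_stone. Stays in the rack.
- clamp_empty: Same kind of ring clamp with empty jaws. Origin and axes as clamp_stone. Stays in the rack.
- rack: Fixed dark wooden rack; origin: centre of its underside. Base board 130 (x) x 200 (y) x 10 mm; cross rails 12 mm thick at x = -36 and +36 mm, 48 mm high, with notches 29.6 mm wide, floors 36 mm above the bench, at y = -62, 0, +62 mm. One clamp lies along x in each, jaws to +x, order random. Between the rails (60 mm clear) its sides are free down to the base board.
- lens (a point): Centre of the inspection camera's front glass, 0.21 to 0.29 m up; x is the viewing direction, out of the lens, 8 to 29 degrees below level; y is level. The head is a cylinder 125 mm long, 60 mm across at the lens (white ring light 20 mm deep), 44 mm behind. Its height and tilt are set anew each time and held only by friction: do not knock it.
- focus (a point): The point in the air where the camera is sharp, 90 mm straight ahead of the lens: (90, 0, 0) mm in the frame of lens, same axes.
- camera_stand: The camera's stand, fixed: base plate 150 x 120 x 14 mm, white, and a steel post 18 mm thick, 385 mm high, that carries the head about 85 mm in front of it by a sliding block and an arm. Origin: foot of the post on the bench; x level, the way the camera looks; the plate reaches from -40 to +110 mm in x.
- pliers: Flat-nose pliers with black grips lying on the bench, 145 x 51 x 12 mm, jaws to +x; origin under the middle. Bystander.
- tin: Round lidded aluminium tin, 65 mm across, 32 mm high; origin: centre of its underside. Bystander.
Things that resemble listed ones, but are neither listed nor needed, are in the scene too. What is shaped like the clamp_stone but green, pink or red is not meant.

How it is judged:
By the outcome, as a careful person would: the job done as asked, in the order asked, and still so for the second after the job is handed in, while the arm keeps its last pose, push and grip.
It also fails if it takes over 45 s, if anything falls off the work surface, if the arm or the gripper's body presses on something with over 40 N, if the wrist force passes 120 N, or if a joint passes its speed limit or range.

ROBOT

A 6-joint arm with a two-finger parallel gripper is mounted at the origin on the work surface. World frame = base frame: x ahead of the robot, y to its left, z up, the work surface at z = 0. Lengths are in m, angles in degrees, forces in N, time in s.
With the tool pointing down it reaches from about 0.3 to 0.75 m from the base axis. Payload 8.5 kg.
Tool frame: the origin (TCP) lies at the very end of the fingers, on their centre line; the grasp point (between the pads) lies 19 mm behind it; x points along the fingers, y is the direction in which the jaws open and shut, and the axes are right-handed (so a half turn about x gives the same grasp; the last joint's range is limited). The gripper opens to 85 mm and grips with 20 to 120 N. Pads are 22 mm wide; open, the fingers measure 114 mm over their backs; the gripper's body (76 mm by 85 mm) begins 54 mm behind the grasp point. The pads swing forward as they close: fully open they stand 13 mm farther back than shut.
Start: joints at [-88.024, 21.807, 74.336, -0, 83.858, -12.336], TCP at [0.136, -0.533, 0.231] pointing down, gripper open.
Joint ranges: [-178.18, 178.18], [-50.72, 133.34], [12.68, 142.11], [-81.47, 261.47], [9.98, 163.14], [-165.26, 165.26]. Speed limits (degrees/s): [136.94, 136.94, 180, 180, 180, 180].

INTERFACE

Orientations are given as a 3x3 rotation matrix whose columns are the frame's x, y, z axes.
In Python, from rig import env, eyes, close_job gives the robot as it stands.
- The arm moves only by the shell command python3 -m pendant 'ROWS' [OPENING] [FORCE]. ROWS is a JSON object of lists of equal length, an entry for each row: "travel": the shift along the world's x, y, z in mm, a list of three; "delta_rot": the turn, a rotation vector about the world's x, y, z in rad, a list of three. In form: {"travel": [[x, y, z], ...], "delta_rot": [[wx, wy, wz], ...]}. A call has 1 to 20 rows; each row shifts and turns the commanded pose from where the row before left it; what a row does not reach is not made up. A row lasts 1/12 s, in which the tool goes at most 41.7 mm and 7.16 degrees, less where a joint would pass 70% of its speed; a pose out of reach is approached as far as the arm can. A call with a gripper value outside its range is refused whole. OPENING is the finger opening in mm, from 0 to 85.4, set as the call begins (- or left out, the last holds). The fingers move at their own pace and stop on an object; FORCE is the grip in N (left out, the last holds). Time passes only in rows, so rows that do not move let the fingers close. It gives the time, the measured TCP pose, the force and the opening at its end, in the units of the state.
- env.observe(): the state, without advancing time (a new reading comes with each control period).
- eyes.get_image(name): name is "scene" or "top" or "wrist"; returns the picture (400x640x3 uint8, red, green, blue); there is no depth.
- eyes.camera_model(name): a dict with "vfov" (degrees; the focal length in pixels is half the picture's height over the tangent of half this angle, whatever the lens; pixels are square), "cx", "cy" (the principal point, pixels), "pose" (4x4, takes a point from camera to world coordinates). Camera axes: x right, y up, looking along -z (the intrinsics and any distortion apply to the point x, -y, -z); pixel columns grow to the right and rows downward; lengths in m; the calibration is good to about 2 mm. A picture is of the moment at which its call begins: read the wrist's pose just before it. camera_model takes no time and is no camera call; for the wrist camera it gives the pose at the moment of the call.
- close_job(): hands the job in, once; it reports no verdict.
The state is a dict: "time_s": time; "q": joint angles; "qvel": joint speeds; "joint_efforts": joint torques, N m; "position": TCP position; "tool_rot": TCP orientation; "ft_force": force on the tool from outside, world axes, zero at the start; "wrist_torque": the same for the moment, N m; "grip_width": finger opening in m.
Only numpy, scipy, OpenCV 4.12 (cv2) and the standard library are available. Lean on these libraries where they do the work, as an engineer would, in place of code of your own. Each camera call takes 0.05 s, during which the arm holds its last target. There are 200 camera calls.

## Working session

There is one attempt and no reset: what is moved stays moved. The work goes in short steps, Python scripts to look and compute and a shell command to move; the robot and the scene stay as the last step left them, time stands still between calls to the robot, and variables do not carry over. Pictures are saved under pics/ and viewed, about 8 in all and at most 12, crops included, and the job is handed in when it is done.

```bash
ls; mkdir -p pics; python3 - <<'E'
from rig import env, eyes
import cv2, numpy as np
for n in ("scene","top"):
    im=eyes.get_image(n); cv2.imwrite(f"pics/{n}0.png",im[:,:,::-1])
    m=eyes.camera_model(n); print(n,{k:(np.round(v,4).tolist()) if k=='pose' else v for k,v in m.items()})
print(env.observe())
E
```

```text
pics
scene {'vfov': 48.164122056503345, 'cx': 313.38260057418967, 'cy': 193.4275822809151, 'pose': [[-0.3825, -0.759, 0.5269, 1.2491], [0.9239, -0.3211, 0.2081, 0.1976], [0.0113, 0.5664, 0.8241, 1.2546], [0.0, 0.0, 0.0, 1.0]]}
top {'vfov': 44.1731738210244, 'cx': 326.6342730212279, 'cy': 200.30847545553905, 'pose': [[0.0179, 0.9957, -0.0911, 0.4417], [-0.9996, 0.016, -0.0219, -0.0792], [-0.0204, 0.0915, 0.9956, 1.4307], [0.0, 0.0, 0.0, 1.0]]}
{'time_s': 0.1, 'q': array([-8.80249334e+01,  2.18408757e+01,  7.43768546e+01, -1.31525448e-03,
        8.38568748e+01, -1.23346934e+01]), 'qvel': array([-0.04616863,  0.02141434, -0.12660191, -0.02774051,  0.14188674,
       -0.02530178]), 'joint_efforts': array([ 1.74189361e-03, -4.49224484e+01, -2.31656778e+01, -2.36407213e-04,
        3.69940666e-03,  4.71385107e-06]), 'position': array([ 0.13593397, -0.53269445,  0.23075933]), 'tool_rot': array([[-6.76866214e-05,  2.47166427e-01, -9.68973040e-01],
       [ 1.30054380e-03, -9.68972201e-01, -2.47166303e-01],
       [-9.99999152e-01, -1.27692173e-03, -2.55864308e-04]]), 'ft_force': array([0.46182477, 0.07130992, 0.13224685]), 'wrist_torque': array([-0.01240515, -0.05104998, -0.0161842 ]), 'grip_width': 0.08517812891414624}
```

View pics/scene0.png

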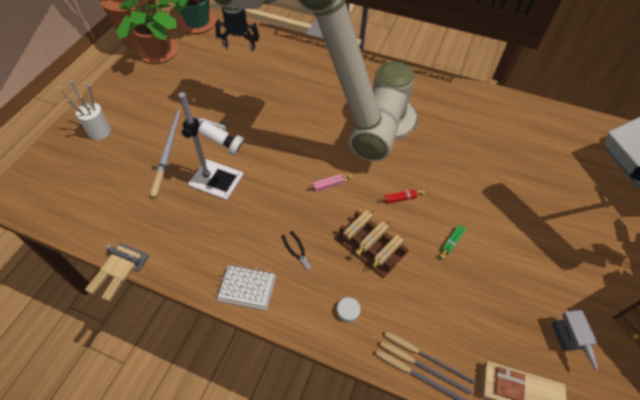

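View pics/top0.png

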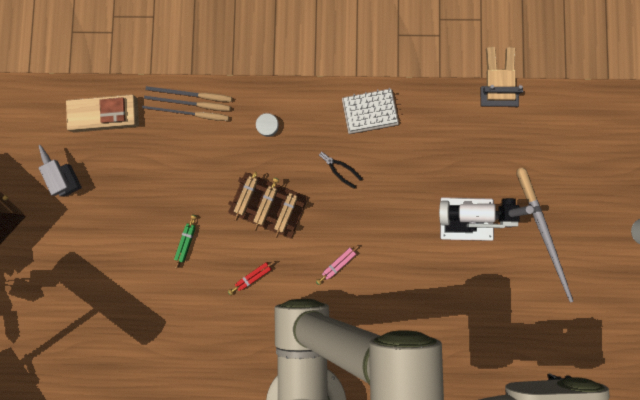

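The scene view shows the rack at about (372,242) and the inspection camera at (215,135). The top view shows the rack at (269,205) and the lens near (443,212), looking left (+y). The green, pink and red clamps are decoys. Next I'll take a close crop of the rack and the camera head.

```bash
python3 - <<'E'
import cv2, numpy as np
t=cv2.imread("pics/top0.png"); s=cv2.imread("pics/scene0.png")
f=lambda i,x,y,w,h,k: cv2.resize(i[y:y+h,x:x+w],(w*k,h*k),interpolation=cv2.INTER_CUBIC)
a=f(t,224,165,100,75,4); b=f(s,325,200,100,75,4); c=f(t,430,180,100,75,4); d=f(s,165,85,100,112,4)[:300*1+148]
d=cv2.resize(d,(400,300*448//448))
cv2.imwrite("pics/crop1.png",np.vstack([np.hstack([a,b]),np.hstack([c,f(s,165,105,100,75,4)])]))
E
```

```text
(no output)
```

View pics/crop1.png

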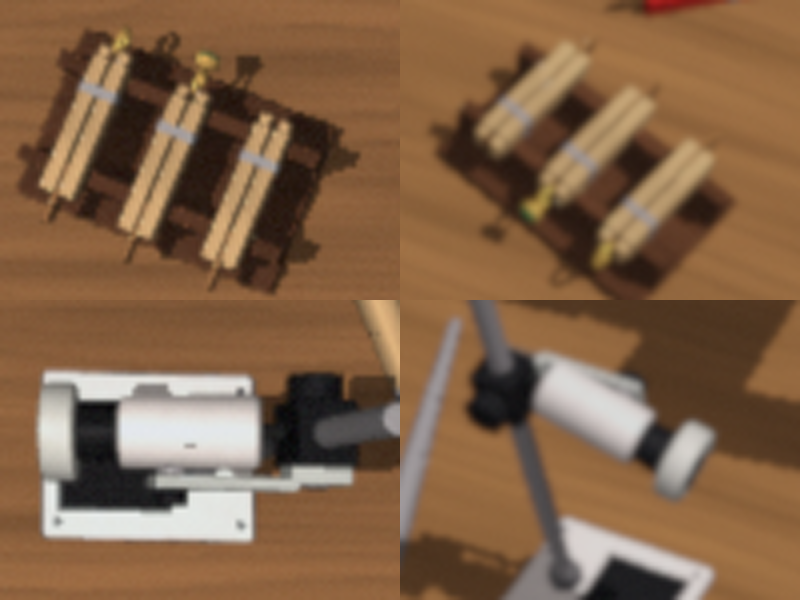

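The choice, in top-view pixels: the rack's middle clamp at (265,205) has a gold ring with a wide round setting at its jaws (275,182). The left one at (246,195) holds a plain band, and the right one at (287,212) is empty. Green (186,240), red (252,278) and pink (340,264) are decoys. So it's the middle clamp. Next come coarse positions.

```bash
cat > h.py <<'E'
import numpy as np, cv2
from rig import env, eyes
def ray(m,u,v):
    f=200/np.tan(np.radians(m['vfov']/2)); P=np.array(m['pose'])
    d=P[:3,:3]@np.array([(u-m['cx'])/f,-(v-m['cy'])/f,-1]); return P[:3,3],d/np.linalg.norm(d)
def onz(m,u,v,z):
    o,d=ray(m,u,v); return o+d*(z-o[2])/d[2]
def tri(rays):
    A=sum(np.eye(3)-np.outer(d,d) for o,d in rays); b=sum((np.eye(3)-np.outer(d,d))@o for o,d in rays)
    p=np.linalg.solve(A,b); return p,[np.linalg.norm((np.eye(3)-np.outer(d,d))@(p-o)) for o,d in rays]
def proj(m,p):
    f=200/np.tan(np.radians(m['vfov']/2)); P=np.array(m['pose']); c=P[:3,:3].T@(np.array(p)-P[:3,3])
    return m['cx']-f*c[0]/c[2], m['cy']+f*c[1]/c[2]
def snap(n,tag):
    m=eyes.camera_model(n); im=eyes.get_image(n); cv2.imwrite(f"pics/{tag}.png",im[:,:,::-1]); np.save(f"pics/{tag}.npy",m,allow_pickle=True); return m,im
def rv(Ra,Rb):
    from scipy.spatial.transform import Rotation as R
    return R.from_matrix(Rb@Ra.T).as_rotvec()
E
python3 - <<'E'
from h import *
np.set_printoptions(precision=4,suppress=True)
t=eyes.camera_model("top"); s=eyes.camera_model("scene"); w=eyes.camera_model("wrist")
T=lambda x,y:(224+x/4,165+y/4); S=lambda x,y:(325+(x-400)/4,200+y/4)
a=onz(t,*T(140,232),.06); b=onz(t,*T(192,90),.06); print("top clamp ends",a,b,(a+b)/2,np.linalg.norm(a-b))
# ring light centre: both views
print("ringlight",tri([ray(t,430+58/4,180+132/4),ray(s,165+285/4,105+160/4)]))
print("head back",tri([ray(t,430+262/4,180+132/4),ray(s,165+145/4,105+85/4)]))
print("post foot top",onz(s,165+165/4,105+270/4,.014))
o=env.observe(); Rt=o['tool_rot']; P=np.array(w['pose'])
print("cam in tool",Rt.T@(P[:3,3]-o['position'])); print(Rt.T@P[:3,:3],w['vfov'],w['cx'],w['cy'])
E
```

```text
top clamp ends [0.5006 0.1385 0.06  ] [0.6008 0.105  0.06  ] [0.5507 0.1218 0.06  ] 0.10567685338654188
ringlight (array([ 0.5249, -0.3386,  0.2348]), [np.float64(4.17424377944446e-05), np.float64(4.174243779440315e-05)])
head back (array([ 0.5246, -0.4506,  0.2684]), [np.float64(0.00017653850770686153), np.float64(0.0001765385077069092)])
post foot top [ 0.5193 -0.4911  0.014 ]
cam in tool [-0.1433  0.0001 -0.0689]
[[-0.0011  0.2682 -0.9634]
 [ 1.      0.0001 -0.0011]
 [-0.0002 -0.9634 -0.2682]] 69.46749690891795 321.04273051449894 199.40528444442802
```

Rough values: clamp centre (0.551, 0.122) with yaw −18.5°, and ring light (0.525, −0.339, 0.235) with a tilt of about 17° down. On the way I'll stop and look at the lens from the front with the wrist camera.

```bash
python3 -m pendant '{"travel":[[20,25,1],[20,25,1],[20,25,1],[20,25,1],[20,25,1],[20,25,1],[20,25,1],[20,25,1],[20,25,1],[20,25,1],[20,25,1],[20,25,1],[20,25,1],[20,25,1],[20,25,1],[20,25,1],[0,0,0],[0,0,0]],"delta_rot":[[0,0,0.12],[0,0,0.12],[0,0,0.12],[0,0,0.12],[0,0,0.12],[0,0,0.12],[0,0,0.12],[0,0,0.12],[0,0,0.12],[0,0,0.12],[0,0,0.12],[-0.12,0,0],[-0.12,0,0],[-0.12,0,0],[-0.12,0,0],[-0.12,0,0],[0,0,0],[0,0,0]]}' 46
python3 -c "
from h import *
snap('wrist','wA')"
```

```text
time_s: 1.6
position: [0.4563, -0.1304, 0.2462]
tool_rot: [[0.002, 1.0, 0.006], [-0.561, 0.006, -0.828], [-0.828, -0.002, 0.561]]
ft_force: [0.3, -0.8, 0.8]
grip_width: 0.0458
```

View pics/wA.png

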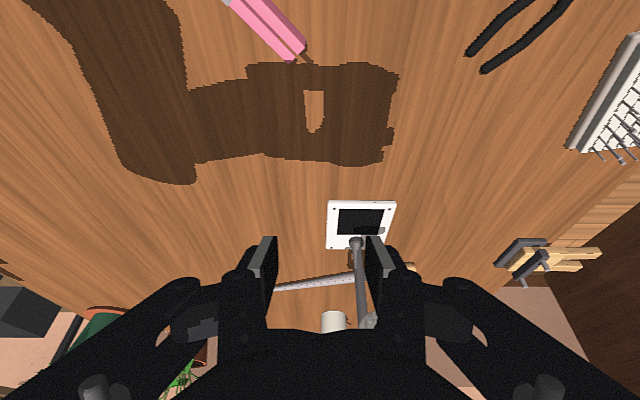

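The wrist image is upside down and the head at (333,320) is hidden behind the gripper. I'll tilt further so the head comes into the clear centre, then look from two positions.

```bash
python3 -m pendant '{"travel":[[-10,10,0],[-10,10,0],[-10,10,0],[-10,10,0],[-10,10,0],[0,0,0],[0,0,0]],"delta_rot":[[-0.1,0,0],[-0.1,0,0],[-0.1,0,0],[-0.1,0,0],[-0.1,0,0],[0,0,0],[0,0,0]]}'
python3 -c "
from h import *
snap('wrist','wB')"
python3 -m pendant '{"travel":[[35,0,0],[35,0,0],[35,0,0],[35,0,0],[0,0,0],[0,0,0]],"delta_rot":[[0,0,0],[0,0,0],[0,0,0],[0,0,0],[0,0,0],[0,0,0]]}'
python3 -c "
from h import *
snap('wrist','wC')
b=cv2.imread('pics/wB.png');c=cv2.imread('pics/wC.png')
cv2.imwrite('pics/BC.png',np.hstack([b[:300,200:600],c[:300,120:520]]))"
```

```text
time_s: 2.23
position: [0.4049, -0.0848, 0.2468]
tool_rot: [[-0.004, 1.0, 0.0], [-0.889, -0.003, -0.458], [-0.458, -0.002, 0.889]]
ft_force: [0.9, 0.1, -0.5]
grip_width: 0.0459
time_s: 2.78
position: [0.5463, -0.086, 0.2474]
tool_rot: [[-0.003, 1.0, -0.004], [-0.889, -0.005, -0.458], [-0.458, 0.002, 0.889]]
ft_force: [-1.3, 0.7, -0.9]
grip_width: 0.0459
```

View pics/BC.png

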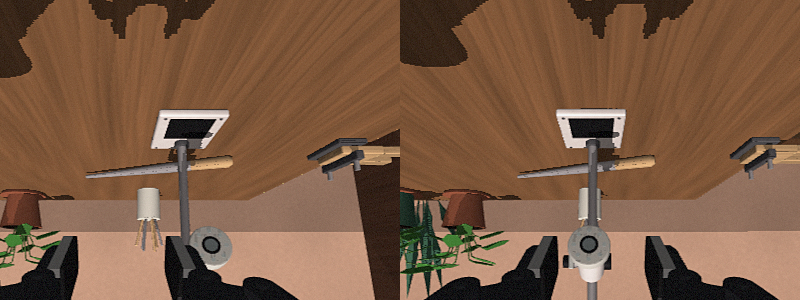

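In B the lens disc is at full-frame (411,245), and in C at (309,243). I'll measure the ring outline by mask and ellipse fit in the wrist views, then show zooms for the head axis.

```bash
python3 - <<'E'
from h import *
z=[]
for tag,(u,v,r) in {'wB':(411,245,30),'wC':(309,243,30)}.items():
    im=cv2.imread(f'pics/{tag}.png'); h=cv2.cvtColor(im,cv2.COLOR_BGR2HSV)
    m=((h[...,1]<45)&(h[...,2]>100)).astype(np.uint8)
    box=np.zeros_like(m); cv2.circle(box,(u,v),32,1,-1); m&=box
    cs,_=cv2.findContours(m,cv2.RETR_EXTERNAL,cv2.CHAIN_APPROX_NONE); c=max(cs,key=cv2.contourArea)
    print(tag,'ext',cv2.boundingRect(c))
    d=((h[...,2]<70)).astype(np.uint8)&cv2.circle(np.zeros_like(m),(u,v),14,1,-1)
    cs,_=cv2.findContours(d,cv2.RETR_EXTERNAL,cv2.CHAIN_APPROX_NONE); c=max(cs,key=cv2.contourArea); print(' dark',cv2.fitEllipse(c))
    z.append(cv2.resize(im[v-35:v+40,u-50:u+50],(400,300),interpolation=cv2.INTER_CUBIC))
t=cv2.imread("pics/top0.png"); s=cv2.imread("pics/scene0.png")
z.append(cv2.resize(t[192:242,436:503],(400,300),interpolation=cv2.INTER_CUBIC))
z.append(cv2.resize(s[112:162,185:252],(400,300),interpolation=cv2.INTER_CUBIC))
cv2.imwrite('pics/z.png',np.vstack([np.hstack(z[:2]),np.hstack(z[2:])]))
E
```

```text
wB ext (389, 226, 43, 44)
 dark ((410.67926025390625, 244.5209503173828), (15.79395580291748, 18.616411209106445), 130.58201599121094)
wC ext (288, 212, 42, 64)
 dark ((308.4798583984375, 243.88629150390625), (16.667909622192383, 17.568910598754883), 60.16215133666992)
```

View pics/z.png

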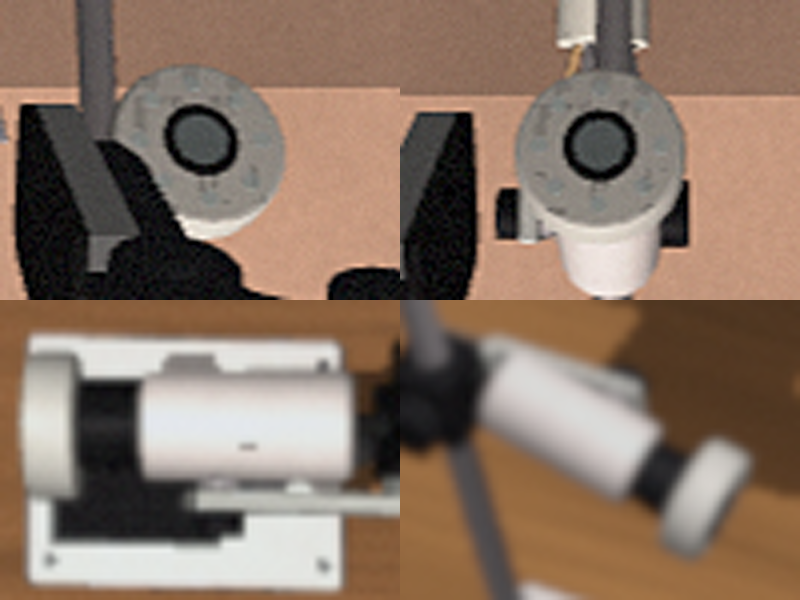

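Both front views show the glass centre clearly: B (410.7,244.5) and C (308.6,244). C also shows the body's rear end, and top and scene show the body edges. I'll combine these few points to get lens position and tilt.

```bash
python3 - <<'E'
from h import *
from scipy.optimize import least_squares
np.set_printoptions(precision=4,suppress=True)
L=lambda t:np.load(f'pics/{t}.npy',allow_pickle=True).item()
B,C=L('wB'),L('wC'); T=eyes.camera_model('top'); S=eyes.camera_model('scene')
k=5.97
s=lambda x,y:np.array([185+(x-400)/k,112+(y-300)/6]); tp=lambda x,y:np.array([436+x/k,192+(y-300)/6])
def fr(p):
    t,w=p[3:]; d=np.array([np.sin(w)*np.cos(t),np.cos(w)*np.cos(t),-np.sin(t)]); n=np.array([np.sin(w)*np.sin(t),np.cos(w)*np.sin(t),np.cos(t)]); return p[:3],d,n
def perp(q,a,b):
    e=(b-a)/np.linalg.norm(b-a); r=q-a; return r[0]*e[1]-r[1]*e[0]
def res(p):
    c,d,n=fr(p); P=lambda m,x:np.array(proj(m,x)); r=[]
    r+=list(P(B,c)-[410.9,244.7]); r+=list(P(C,c)-[308.8,244.3])
    r+=list((P(C,c-.125*d)-[311.7,271.3])/1.5)
    r+=[(P(T,c+.03*n)-tp(22,424))[0]]+[perp(P(T,c-x*d),tp(140,427),tp(352,428)) for x in(.06,.12)]
    r+=[perp(P(S,c-x*d),s(506,378),s(638,463)) for x in(.05,.11)]+list((P(S,c)-s(717,507))/1.5)
    return np.array(r)
r=least_squares(res,[.525,-.33,.235,.3,0],x_scale=[.01,.01,.01,.1,.1]); c,d,n=fr(r.x)
print(c,np.degrees(r.x[3:])); print(r.fun); print('focus',c+.09*d)
J=np.linalg.inv(r.jac.T@r.jac); print('sd/px',np.sqrt(np.diag(J)))
print('tri BC',tri([ray(B,410.9,244.7),ray(C,308.8,244.3)]))
E
```

```text
[ 0.529  -0.3309  0.2332] [19.3024  2.1374]
[-0.355   0.1904 -0.175  -0.0455 -1.7269  0.0804 -0.1976  1.2167  0.6176
 -0.0695 -0.5959 -0.1175  0.3976]
focus [ 0.5322 -0.2461  0.2035]
sd/px [0.001  0.0021 0.001  0.0217 0.0163]
tri BC (array([ 0.5293, -0.3302,  0.2332]), [np.float64(0.0001622150662538584), np.float64(0.00016221506625380412)])
```

```bash
python3 - <<'E'
from h import *
np.set_printoptions(precision=4,suppress=True)
T=eyes.camera_model('top'); tp=lambda x,y:(436+x/5.97,192+(y-300)/6)
# plate edges by mask
im=cv2.imread('pics/top0.png')
q=[onz(T,*tp(*p),.014) for p in((30,335),(342,345),(342,585),(30,578))]
for a,b in((0,1),(3,2),(1,2),(0,3)): v=q[a]-q[b]; print(v,np.linalg.norm(v),np.degrees(np.arctan2(v[0],v[1])))
# plate in wrist C: corners crop coords ->full
L=np.load('pics/wC.npy',allow_pickle=True).item()
im=cv2.imread('pics/wC.png'); h=cv2.cvtColor(im,cv2.COLOR_BGR2HSV)
m=((h[...,1]<40)&(h[...,2]>170)).astype(np.uint8); m[:100]=0;m[160:]=0;m[:,:260]=0;m[:,360:]=0
c=max(cv2.findContours(m,0,1)[0],key=cv2.contourArea); ap=cv2.approxPolyDP(cv2.convexHull(c),2.5,True)[:,0]
for p in ap: print(p,onz(L,*p,.014))
E
```

```text
[0.0024 0.1492 0.    ] 0.1491778935669317 0.9326939563773768
[0.0007 0.1481 0.    ] 0.1480684253622455 0.2736040109451568
[ 0.1144 -0.0015  0.    ] 0.11440879474691817 90.73573719267591
[ 0.1161 -0.0004  0.    ] 0.11612120654917077 90.18636053648648
[344 110] [ 0.5843 -0.3619  0.014 ]
[339 147] [ 0.5851 -0.5217  0.014 ]
[286 147] [ 0.4695 -0.5204  0.014 ]
[277 110] [ 0.4744 -0.3609  0.014 ]
```

Yaw from the base plate is about 0.7°, so I'll use 1°. Lens (0.529, −0.331, 0.233), tilt 19.3°, focus (0.5305, −0.246, 0.2035). Now to hover over the clamp.

```bash
python3 -m pendant '{"travel":[[0,12,0],[0,12,0],[0,12,0],[0,12,0],[0,12,0],[0,12,0],[0,12,0],[0,12,0],[0,12,0],[0,12,0]],"delta_rot":[[0.11,0,0],[0.11,0,0],[0.11,0,0],[0.11,0,0],[0.11,0,0],[0.11,0,0],[0.11,0,0],[0.11,0,0],[0.11,0,0],[0.11,0,0]]}'
python3 -m pendant '{"travel":[[0.5,8,-7],[0.5,8,-7],[0.5,8,-7],[0.5,8,-7],[0.5,8,-7],[0.5,8,-7],[0.5,8,-7],[0.5,8,-7],[0.5,8,-7],[0.5,8,-7],[0,0,0],[0,0,0],[0,0,0]],"delta_rot":[[0,0,0.1135],[0,0,0.1135],[0,0,0.1135],[0,0,0.1135],[0,0,0.1135],[0,0,0.1135],[0,0,0.1135],[0,0,0.1135],[0,0,0.1135],[0,0,0.1135],[0,0,0.1135],[0,0,0],[0,0,0]]}'
python3 -c "
from h import *
snap('wrist','wD')"
```

```text
time_s: 3.67
position: [0.5448, 0.0363, 0.2489]
tool_rot: [[0.003, 1.0, -0.002], [0.009, -0.002, -1.0], [-1.0, 0.003, -0.009]]
ft_force: [0.0, 0.6, 0.1]
grip_width: 0.0463
time_s: 4.75
position: [0.55, 0.1157, 0.178]
tool_rot: [[-0.002, 0.322, 0.947], [0.001, 0.947, -0.322], [-1.0, 0.0, -0.003]]
ft_force: [-0.1, 0.2, 0.1]
grip_width: 0.0457
```

View pics/wD.png

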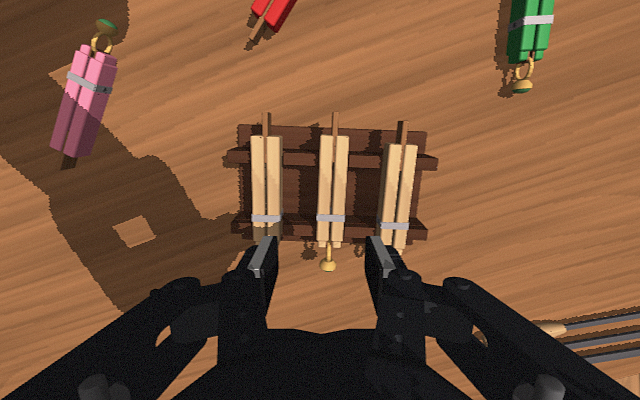

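The middle clamp spans (334,136) to (330,246), with the round stone setting at (328,265). Next I'll measure its axis.

```bash
cat > meas.py <<'E'
from h import *
import sys
np.set_printoptions(precision=4,suppress=True)
tag=sys.argv[1]; u0,u1,v0,v1=map(int,sys.argv[2:6])
im=cv2.imread(f'pics/{tag}.png'); L=np.load(f'pics/{tag}.npy',allow_pickle=True).item()
h=cv2.cvtColor(im,cv2.COLOR_BGR2HSV); m=((h[...,2]>165)&(h[...,1]<130)).astype(np.uint8)
k=np.zeros_like(m);k[v0:v1,u0:u1]=1;m&=k
m=cv2.morphologyEx(m,cv2.MORPH_CLOSE,np.ones((5,7))); c=max(cv2.findContours(m,0,1)[0],key=cv2.contourArea)
r=cv2.minAreaRect(c); b=cv2.boxPoints(r); print(r, cv2.boundingRect(c))
P=np.array([onz(L,*q,.060) for q in b]); e=[(P[i]+P[(i+1)%4])/2 for i in range(4)]
i=int(np.linalg.norm(e[0]-e[2])<np.linalg.norm(e[1]-e[3])); a,f=e[i],e[i+2]
if a[0]>f[0]: a,f=f,a
v=f-a; print('rear',a,'front',f,'mid',(a+f)/2,'len',np.linalg.norm(v),'wid',np.linalg.norm(e[1-i]-e[3-i]),'yaw',np.degrees(np.arctan2(v[1],v[0])))
o=env.observe(); print(o['position'])
E
python3 meas.py wD 312 356 128 252
```

```text
((331.90777587890625, 191.34539794921875), (28.015005111694336, 112.06002044677734), 2.862405300140381) (317, 135, 32, 113)
rear [0.5035 0.1445 0.06  ] front [0.6043 0.1059 0.06  ] mid [0.5539 0.1252 0.06  ] len 0.10791036785826182 wid 0.02623014947884078 yaw -20.955516882574745
[0.5501 0.1157 0.178 ]
```

```bash
python3 -m pendant '{"travel":[[2.2,4.7,-10],[2.2,4.6,-10],[0,0,-18],[0,0,-20],[0,0,-20],[0,0,-20],[0,0,-20],[0,0,-15],[0,0,-10],[0,0,-5],[0,0,0],[0,0,0]],"delta_rot":[[0,0,-0.019],[0,0,-0.018],[0,0,0],[0,0,0],[0,0,0],[0,0,0],[0,0,0],[0,0,0],[0,0,0],[0,0,0],[0,0,0],[0,0,0]]}'
python3 -c "
from h import *
snap('wrist','wE')"
python3 meas.py wE 290 380 60 260
```

```text
time_s: 5.8
position: [0.5551, 0.1254, 0.0299]
tool_rot: [[-0.002, 0.353, 0.935], [0.001, 0.935, -0.353], [-1.0, -0.0, -0.003]]
ft_force: [-0.2, 0.4, 0.7]
grip_width: 0.046
((336.4999694824219, 204.49996948242188), (26.999996185302734, 108.99998474121094), 0.0) (323, 150, 28, 110)
rear [0.5056 0.151  0.06  ] front [0.5496 0.1351 0.06  ] mid [0.5276 0.143  0.06  ] len 0.04671257033469561 wid 0.01109585360410061 yaw -19.868124043154815
[0.5553 0.1255 0.0302]
```

View pics/wE.png

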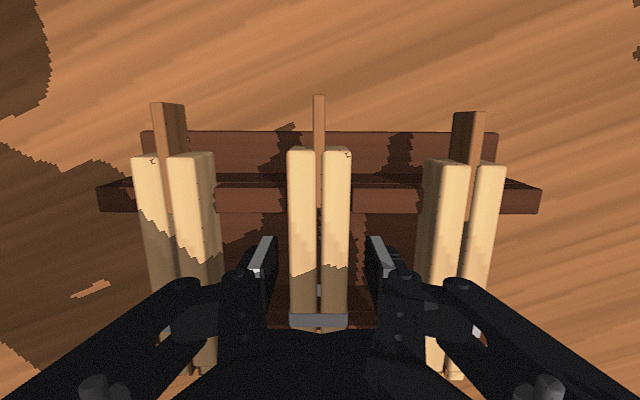

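The clamp is centred between the fingers (axis at column 320), and the fingers are clear of both rails and neighbours. Now I'll grip and check the rear edge for the along-axis offset.

```bash
python3 -c "
from h import *
L=np.load('pics/wE.npy',allow_pickle=True).item()
for p in((319.5,151),(319.5,148)): print(onz(L,*p,.06))"
python3 -m pendant '{"travel":[[0,0,0],[0,0,0],[0,0,0],[0,0,0],[0,0,0],[0,0,0],[0,0,0],[0,0,0]],"delta_rot":[[0,0,0],[0,0,0],[0,0,0],[0,0,0],[0,0,0],[0,0,0],[0,0,0],[0,0,0]]}' 15 70
```

```text
[0.50366869 0.14463621 0.06      ]
[0.50258759 0.1450462  0.06      ]
time_s: 6.52
position: [0.5553, 0.1256, 0.0303]
tool_rot: [[-0.002, 0.353, 0.936], [0.001, 0.936, -0.353], [-1.0, 0.0, -0.002]]
ft_force: [-0.7, -0.6, 6.4]
grip_width: 0.0249
```

```bash
python3 -m pendant '{"travel":[[0,0,3],[0,0,8],[0,0,15],[0,0,20],[0,0,20],[0,0,20],[0,0,20],[0,0,20],[0,0,20],[0,0,20],[0,0,14],[0,0,0],[0,0,0],[0,0,0]],"delta_rot":[[0,0,0],[0,0,0],[0,0,0],[0,0,0],[0,0,0],[0,0,0],[0,0,0],[0,0,0],[0,0,0],[0,0,0],[0,0,0],[0,0,0],[0,0,0],[0,0,0]]}'
cat > tgt.py <<'E'
from h import *
np.set_printoptions(precision=4,suppress=True)
t,w=np.radians([19.3,1.0]); c=np.array([.529,-.3309,.2332])
d=np.array([np.sin(w)*np.cos(t),np.cos(w)*np.cos(t),-np.sin(t)]); n=np.array([np.sin(w)*np.sin(t),np.cos(w)*np.sin(t),np.cos(t)])
F=c+.09*d; st=np.array([-.0178,0,.084])
R1=np.c_[-n,np.cross(-d,-n),-d]
q=np.cross(d,n)  # world +x-ish: clamp x in pose 2
R2=np.c_[-n,np.cross(q,-n),q]
if __name__=='__main__':
    o=env.observe(); R=np.array(o['tool_rot']); p=o['position']
    print('now stone',p+R@st,'focus',F,'err in lens (x,y,z)',np.c_[d,np.cross(n,d),n].T@(p+R@st-F))
    for k,Q in(('1',R1),('2',R2)):
        print(k,'travel mm',1000*(F-Q@st-p),'rotvec',rv(R,Q)); print(Q,F-Q@st)
E
python3 tgt.py
```

```text
time_s: 7.68
position: [0.5542, 0.1256, 0.2083]
tool_rot: [[-0.005, 0.353, 0.936], [0.001, 0.936, -0.353], [-1.0, -0.001, -0.005]]
ft_force: [-0.0, 0.3, -0.2]
grip_width: 0.0251
now stone [0.6329 0.096  0.2257] focus [ 0.5305 -0.246   0.2035] err in lens (x,y,z) [ 0.317  -0.0964  0.1345]
1 travel mm [ -22.4222 -298.1751  -49.4078] rotvec [-0.3007 -0.2058 -1.2151]
[[-0.0058  0.9998 -0.0165]
 [-0.3305 -0.0175 -0.9437]
 [-0.9438 -0.      0.3305]] [ 0.5318 -0.1726  0.1589]
2 travel mm [-107.793  -375.9763  -21.6446] rotvec [-0.3322  0.0582  0.3405]
[[-0.0058  0.0165  0.9998]
 [-0.3305  0.9437 -0.0175]
 [-0.9438 -0.3305 -0.    ]] [ 0.4464 -0.2504  0.1867]
```

```bash
python3 -c "
from h import *
snap('wrist','wF'); m,i=snap('scene','sF')
cv2.imwrite('pics/F.png',np.hstack([cv2.imread('pics/wF.png')[60:360,120:520],cv2.resize(i[150:270,290:450,::-1],(400,300))]))"
```

```text
(no output)
```

View pics/F.png

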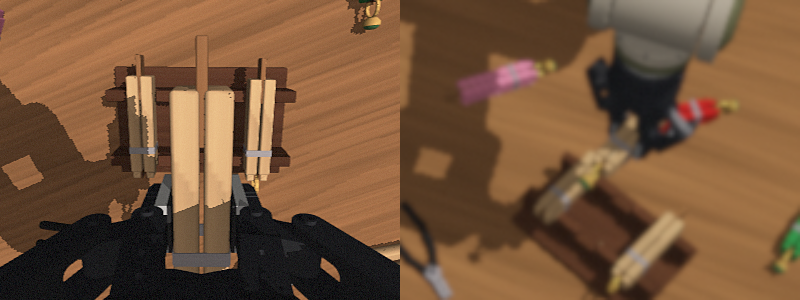

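The clamp is lifted straight and is held in the middle; the other two still lie in the rack. Now to a pre-pose 60 mm short of the focus, then straight along the lens axis.

```bash
python3 -m pendant '{"travel":[[-1.8,-20.1,-5.8],[-1.8,-20.1,-5.8],[-1.8,-20.1,-5.8],[-1.8,-20.1,-5.8],[-1.8,-20.1,-5.8],[-1.8,-20.1,-5.8],[-1.8,-20.1,-5.8],[-1.8,-20.1,-5.8],[-1.8,-20.1,-5.8],[-1.8,-20.1,-5.8],[-1.8,-20.1,-5.8],[-1.8,-20.1,-5.8],[0,0,0],[0,0,0],[0,0,0]],"delta_rot":[[-0.0273,-0.0187,-0.1105],[-0.0273,-0.0187,-0.1105],[-0.0273,-0.0187,-0.1105],[-0.0273,-0.0187,-0.1105],[-0.0273,-0.0187,-0.1105],[-0.0273,-0.0187,-0.1105],[-0.0273,-0.0187,-0.1105],[-0.0273,-0.0187,-0.1105],[-0.0273,-0.0187,-0.1105],[-0.0273,-0.0187,-0.1105],[-0.0273,-0.0187,-0.1105],[0,0,0],[0,0,0],[0,0,0],[0,0,0]]}'
python3 tgt.py
python3 -c "
from h import *
a=[]
for n,(x,y) in (('scene',(190,90)),('top',(370,170))):
  m,i=snap(n,n[0]+'G'); a.append(cv2.resize(i[y:y+100,x:x+133,::-1],(400,300),interpolation=cv2.INTER_CUBIC))
cv2.imwrite('pics/G.png',np.hstack(a))"
```

```text
time_s: 9.03
position: [0.533, -0.1152, 0.1394]
tool_rot: [[-0.006, 1.0, -0.016], [-0.331, -0.017, -0.943], [-0.944, 0.0, 0.331]]
ft_force: [-0.4, 0.8, -1.0]
grip_width: 0.0251
now stone [ 0.5317 -0.1885  0.184 ] focus [ 0.5305 -0.246   0.2035] err in lens (x,y,z) [ 0.0607 -0.0002  0.0006]
1 travel mm [ -1.2406 -57.4173  19.5246] rotvec [ 0.0007  0.0001 -0.0002]
[[-0.0058  0.9998 -0.0165]
 [-0.3305 -0.0175 -0.9437]
 [-0.9438 -0.      0.3305]] [ 0.5318 -0.1726  0.1589]
2 travel mm [ -86.6115 -135.2185   47.2878] rotvec [0.0095 0.5197 1.4822]
[[-0.0058  0.0165  0.9998]
 [-0.3305  0.9437 -0.0175]
 [-0.9438 -0.3305 -0.    ]] [ 0.4464 -0.2504  0.1867]
```

View pics/G.png

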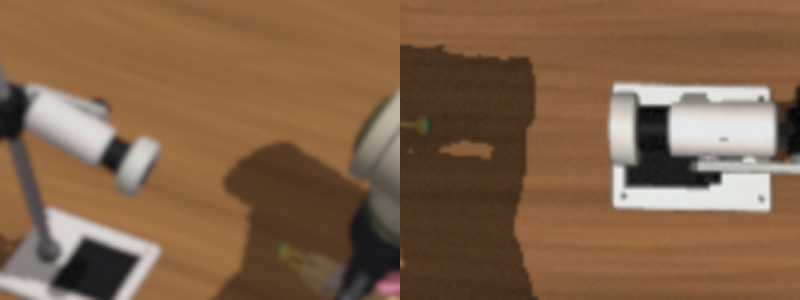

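Stone seen at scene (284,173) and top (379.5,211.7). I'll triangulate as a check, then drive the last 60 mm.

```bash
python3 -c "
from h import *
T=eyes.camera_model('top');S=eyes.camera_model('scene')
print(tri([ray(T,379.6,211.8),ray(S,283.8,173.2)]))
print(proj(T,[.5317,-.1885,.184]),proj(S,[.5317,-.1885,.184]))"
python3 -m pendant '{"travel":[[-0.2,-9.6,3.2],[-0.2,-9.6,3.2],[-0.2,-9.6,3.3],[-0.2,-9.6,3.3],[-0.2,-9.5,3.3],[-0.2,-9.5,3.2],[0,0,0],[0,0,0],[0,0,0],[0,0,0]],"delta_rot":[[0,0,0],[0,0,0],[0,0,0],[0,0,0],[0,0,0],[0,0,0],[0,0,0],[0,0,0],[0,0,0],[0,0,0]]}'
python3 tgt.py|head -1
python3 -c "
from h import *
a=[]
for n,(x,y) in (('scene',(190,90)),('top',(370,170))):
  m,i=snap(n,n[0]+'H'); a.append(cv2.resize(i[y:y+100,x:x+133,::-1],(532,400),interpolation=cv2.INTER_CUBIC)[:300,:400])
cv2.imwrite('pics/H.png',np.hstack(a))"
```

```text
(array([ 0.52858766, -0.18530112,  0.17948566]), [np.float64(0.0014149577586298184), np.float64(0.0014149577586299487)])
(np.float64(380.50096991158927), np.float64(210.656452281497)) (np.float64(281.85862728758417), np.float64(172.67210742121745))
time_s: 9.97
position: [0.5318, -0.1726, 0.1589]
tool_rot: [[-0.005, 1.0, -0.016], [-0.331, -0.017, -0.943], [-0.943, 0.0, 0.331]]
ft_force: [-0.3, 0.4, -0.6]
grip_width: 0.025
now stone [ 0.5306 -0.2459  0.2036] focus [ 0.5305 -0.246   0.2035] err in lens (x,y,z) [-0.     -0.0001  0.0001]
```

View pics/H.png

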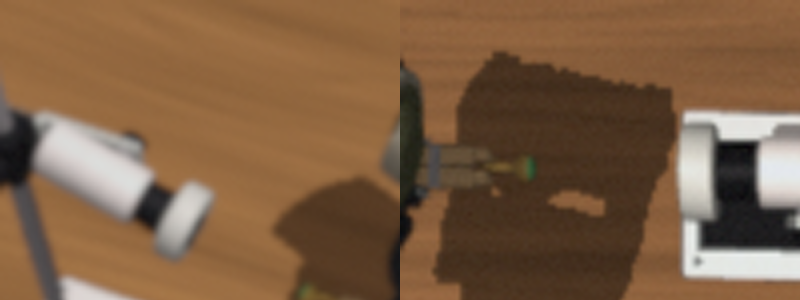

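The stone is at the computed focus (error under 1 mm by kinematics). In both outside views the stone and head have the same pixel bias, so they line up. The top view puts the stone at (404,212) and the lens rim at (440,213). Now hold still for more than 2 s.

```bash
python3 -m pendant '{"travel":[[0,0,0],[0,0,0],[0,0,0],[0,0,0],[0,0,0],[0,0,0],[0,0,0],[0,0,0],[0,0,0],[0,0,0],[0,0,0],[0,0,0],[0,0,0],[0,0,0],[0,0,0],[0,0,0],[0,0,0],[0,0,0],[0,0,0],[0,0,0]],"delta_rot":[[0,0,0],[0,0,0],[0,0,0],[0,0,0],[0,0,0],[0,0,0],[0,0,0],[0,0,0],[0,0,0],[0,0,0],[0,0,0],[0,0,0],[0,0,0],[0,0,0],[0,0,0],[0,0,0],[0,0,0],[0,0,0],[0,0,0],[0,0,0]]}'
python3 -m pendant '{"travel":[[0,0,0],[0,0,0],[0,0,0],[0,0,0],[0,0,0],[0,0,0],[0,0,0],[0,0,0],[0,0,0],[0,0,0],[0,0,0],[0,0,0],[0,0,0],[0,0,0],[0,0,0],[0,0,0]],"delta_rot":[[0,0,0],[0,0,0],[0,0,0],[0,0,0],[0,0,0],[0,0,0],[0,0,0],[0,0,0],[0,0,0],[0,0,0],[0,0,0],[0,0,0],[0,0,0],[0,0,0],[0,0,0],[0,0,0]]}'
python3 tgt.py | head -1
python3 -m pendant '{"travel":[[0,0,0],[0,0,0],[0,0,0],[0,0,0],[0,0,0],[0,0,0],[0,0,0],[0,0,0],[0,0,0],[0,0,0],[0,0,0],[0,0,0],[0,0,0],[0,0,0],[0,0,0]],"delta_rot":[[0.0007,0.0399,0.114],[0.0007,0.0399,0.114],[0.0007,0.0399,0.114],[0.0007,0.0399,0.114],[0.0007,0.0399,0.114],[0.0007,0.0399,0.114],[0.0007,0.0399,0.114],[0.0007,0.0399,0.114],[0.0007,0.0399,0.114],[0.0007,0.0399,0.114],[0.0007,0.0399,0.114],[0.0007,0.0399,0.114],[0.0007,0.0399,0.114],[0,0,0],[0,0,0]]}'
python3 tgt.py; python3 -c "
from h import *
print(env.observe()['q'])"
```

```text
time_s: 11.73
position: [0.5319, -0.173, 0.1591]
tool_rot: [[-0.005, 1.0, -0.017], [-0.332, -0.018, -0.943], [-0.943, 0.001, 0.332]]
ft_force: [0.7, 0.4, -1.2]
grip_width: 0.0247
time_s: 13.07
position: [0.5319, -0.173, 0.1591]
tool_rot: [[-0.005, 1.0, -0.017], [-0.332, -0.018, -0.943], [-0.943, 0.001, 0.332]]
ft_force: [-0.1, 0.5, -0.8]
grip_width: 0.0251
now stone [ 0.5306 -0.2463  0.2038] focus [ 0.5305 -0.246   0.2035] err in lens (x,y,z) [-0.0004 -0.0001  0.0002]
time_s: 14.32
position: [0.5319, -0.173, 0.1591]
tool_rot: [[-0.004, 0.021, 1.0], [-0.33, 0.944, -0.021], [-0.944, -0.33, 0.003]]
ft_force: [-0.1, -0.1, -0.4]
grip_width: 0.0252
now stone [ 0.616  -0.1689  0.1762] focus [ 0.5305 -0.246   0.2035] err in lens (x,y,z) [ 0.0831 -0.0841  0.0002]
1 travel mm [-0.1673  0.4091 -0.2571] rotvec [-0.0087 -0.5159 -1.4788]
[[-0.0058  0.9998 -0.0165]
 [-0.3305 -0.0175 -0.9437]
 [-0.9438 -0.      0.3305]] [ 0.5318 -0.1726  0.1589]
2 travel mm [-85.5381 -77.3921  27.5061] rotvec [-0.0009  0.0028  0.0039]
[[-0.0058  0.0165  0.9998]
 [-0.3305  0.9437 -0.0175]
 [-0.9438 -0.3305 -0.    ]] [ 0.4464 -0.2504  0.1867]
[ -21.94703901   25.38685119   83.89839578  -19.84246332   64.89752324
 -103.12692743]
```

```bash
python3 -m pendant '{"travel":[[-8.5,-7.7,2.8],[-8.6,-7.8,2.7],[-8.6,-7.8,2.7],[-8.6,-7.7,2.8],[-8.6,-7.7,2.8],[-8.6,-7.8,2.7],[-8.5,-7.7,2.8],[-8.5,-7.7,2.8],[-8.5,-7.8,2.7],[-8.5,-7.7,2.7],[0,0,0],[0,0,0],[0,0,0],[0,0,0]],"delta_rot":[[0,0.0014,0.002],[-0.001,0.0014,0.002],[0,0,0],[0,0,0],[0,0,0],[0,0,0],[0,0,0],[0,0,0],[0,0,0],[0,0,0],[0,0,0],[0,0,0],[0,0,0],[0,0,0]]}'
python3 tgt.py
python3 -c "
from h import *
a=[]
for n,(x,y) in (('scene',(190,90)),('top',(370,170))):
  m,i=snap(n,n[0]+'I'); a.append(cv2.resize(i[y:y+100,x:x+133,::-1],(532,400),interpolation=cv2.INTER_CUBIC)[:300,:400])
cv2.imwrite('pics/I.png',np.hstack(a))"
```

```text
time_s: 15.48
position: [0.4466, -0.2502, 0.1865]
tool_rot: [[-0.006, 0.012, 1.0], [-0.33, 0.944, -0.013], [-0.944, -0.33, -0.001]]
ft_force: [0.1, 1.0, -0.9]
grip_width: 0.025
now stone [ 0.5307 -0.2454  0.2031] focus [ 0.5305 -0.246   0.2035] err in lens (x,y,z) [ 0.0006 -0.0002 -0.0001]
1 travel mm [ 85.1197  77.5653 -27.5653] rotvec [-0.0091 -0.5204 -1.4865]
[[-0.0058  0.9998 -0.0165]
 [-0.3305 -0.0175 -0.9437]
 [-0.9438 -0.      0.3305]] [ 0.5318 -0.1726  0.1589]
2 travel mm [-0.2512 -0.2359  0.1979] rotvec [-0.0001 -0.0014 -0.004 ]
[[-0.0058  0.0165  0.9998]
 [-0.3305  0.9437 -0.0175]
 [-0.9438 -0.3305 -0.    ]] [ 0.4464 -0.2504  0.1867]
```

View pics/I.png

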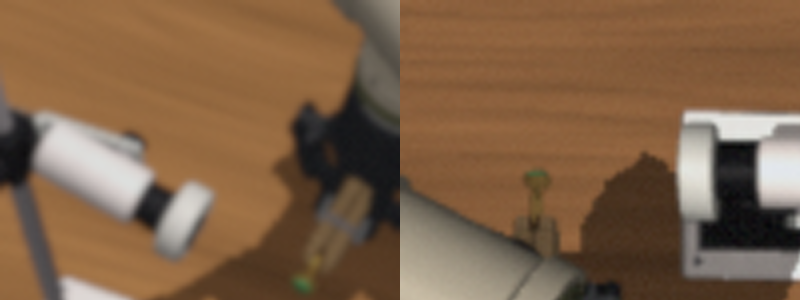

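The head has not moved in either view. The stone tip is at top (404,212.5), level with the lens axis row of about 212.7. Settle, final check, hand in.

```bash
python3 -m pendant '{"travel":[[0,0,0],[0,0,0],[0,0,0],[0,0,0],[0,0,0],[0,0,0],[0,0,0],[0,0,0],[0,0,0],[0,0,0],[0,0,0],[0,0,0]],"delta_rot":[[0,0,0],[0,0,0],[0,0,0],[0,0,0],[0,0,0],[0,0,0],[0,0,0],[0,0,0],[0,0,0],[0,0,0],[0,0,0],[0,0,0]]}'
python3 -c "
from tgt import *
T=eyes.camera_model('top');S=eyes.camera_model('scene')
print('tri stone',tri([ray(T,404.2,212.2),ray(S,265.5,161)]),F); print(proj(T,F),proj(S,F))
o=env.observe(); print(o['position']+np.array(o['tool_rot'])@st-F)
from rig import close_job; print(close_job())"
```

```text
time_s: 16.58
position: [0.4464, -0.2504, 0.1866]
tool_rot: [[-0.006, 0.013, 1.0], [-0.331, 0.944, -0.014], [-0.944, -0.331, -0.001]]
ft_force: [-0.3, 0.0, -1.1]
grip_width: 0.025
tri stone (array([ 0.5268, -0.2443,  0.2072]), [np.float64(0.0009226323000754091), np.float64(0.0009226323000754452)]) [ 0.5305 -0.246   0.2035]
(np.float64(404.33436497472724), np.float64(210.97171590763193)) (np.float64(264.23755142337825), np.float64(162.4467603071899))
[ 0.      0.0003 -0.0001]
the job is handed in; nothing more can be done
None
```

I took the stone-ring clamp from the middle notch, gripping it by the wood. I held the stone at the focus, facing the lens, for about 3 s. Then I gave it the quarter turn so the lens looks through the finger hole, with the stone back at the focus. I handed the job in at 16.6 s, still holding it there.

**Last checks:**
- **Stone position:** By arm position, the stone is within 0.5 mm of the computed focus, which relies on my camera-measured lens position. Triangulating it from the two outside cameras disagrees by about 5 mm. That is 1–2 pixels per view. I left it uncorrected: in the top view the lens head showed the same row offset, so I took that part as calibration bias; the scene-view part is unexplained.
- **Lens angle:** The tilt came out at 19.3° down, good to about 1°. For its sideways heading, the direct fit gave 2.1° and the stand's base plate about 0.7°; I used 1°.
- **Surroundings:** The camera head had not moved in the last pictures, and I saw no sign of the ring touching anything. The other two clamps were still in the rack when I lifted this one; I did not look at them again.

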